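# Clamp the batten, take the screwdriver

### The arm

A 6-joint arm with a two-finger parallel gripper is mounted at the origin on a cart in front of the work surface, level with it; the furniture and walls round the work are solid. World frame = base frame: x ahead of the robot, y to its left, z up, the work surface at z = 0. Lengths are in m, angles in rad, forces in N, time in s.
With the tool pointing down it reaches from about 0.325 to 0.9 m from the base axis. Payload 6.1 kg.
Tool frame: the origin (TCP) lies at the very end of the fingers, on their centre line; the grasp point (between the pads) lies 19 mm behind it (manip.grip_point_offset is the z of the grasp point in the tool frame, in m); z points along the fingers, y is the line along which they close (so a half turn about z gives the same grasp; the last joint's range is limited). The gripper opens to 87 mm and grips with 3 to 60 N. Pads are 19 mm wide; open, the fingers measure 117 mm over their backs; the gripper's body (75 mm by 190 mm) begins 51 mm behind the grasp point.
Start: joints at [1.055, 0.22, 1.526, -0, 1.395, -0.126], TCP at [0.237, 0.578, 0.194] pointing down, gripper open.
Joint ranges: [-2.98, 2.98], [-0.91, 2.08], [0.09, 2.57], [-1.24, 4.39], [0.2, 2.65], [-2.68, 2.68]. Speed limits (rad/s): [2.57, 2.57, 3.01, 3.14, 3.14, 3.14].

### API

Orientations are given as a 3x3 rotation matrix whose columns are the frame's x, y, z axes.
In Python, from cell import read_state, optics, manip, finder gives the robot as it stands.
- The arm moves only by the tool drive_tool, never from a script. Its argument "increments" is a list that holds one entry, the list of rows, each a list of 6 numbers: the shift along the world's x, y, z normalised to -1 to 1, where 1 is 0.5 m, then the turn, a rotation vector about the world's x, y, z normalised to -1 to 1, where 1 is 0.5 rad. A call has 1 to 8 rows; each row is the pose to reach, as a shift and turn from the pose commanded when the call began; what a row does not reach only later rows make up. A row lasts 1/12 s, in which the tool goes at most 41.7 mm and 7.16 degrees, less where a joint would pass 70% of its speed; a pose out of reach is approached as far as the arm can. A call with a number of a shift or a turn outside -1 to 1 is refused whole. A call with a gripper value outside its range is refused whole. "jaw" is the closure, from -1 (fully open) to 1 (shut), set as the call begins (left out, the last holds). The fingers move at their own pace and stop on an object; "force" is the grip in N (left out, the last holds). Time passes only in rows, so rows that repeat a pose let the fingers close. It gives the time, the measured TCP pose, the force, the opening and the grip force at its end, in the units of the state.
- read_state(): the state, without advancing time (a new reading comes with each control period).
- optics.get_image(name): name is "side" or "top" or "wrist"; returns a dict with "img" (420x560x3 uint8, blue, green, red), "mtx" (3x3 intrinsics, pixels), "R" (3x3) and "t" (3): a world point X has camera coordinates R X + t. Camera axes: x right, y down, z forward; pixel columns grow to the right and rows downward; lengths in m; the calibration is good to about 2 mm. A picture is of the moment at which its call begins. There is no depth.
- manip.close_job(): hands the job in; it is judged then, once.
Trained networks look in a picture, given as the dict that the camera call returned (one of the last four; its "shot" number tells which), for a name from the list of things; names that differ only in an ending like _2 or _b are one class to them, and where a whole thing is asked for, a point or a joint stands for the part that bears it (a point fixed in the world has none). Each returns a list of dicts, best first, with "p" (0 to 1); they miss things now and then, are a little off and sometimes report something else, mostly with a low value. They report only what shows in the picture. A call takes as long as a camera call.
- finder.spot_in(picture, query): "rect" ([left, top, right, bottom] as shares, 0 to 1, of the picture: columns of its width, rows of its height, round what is visible of it).
- finder.landmark_of(picture, query): "centre" ([column, row] as shares, 0 to 1, of the picture: columns of its width, rows of its height: a listed point, or the origin of a listed thing).
The state is a dict: "time_s": time; "qpos": joint angles; "qvel": joint speeds; "joint_torque": joint torques, N m; "position": TCP position; "orientation": TCP orientation; "force": force on the tool from outside, world axes, zero at the start; "torque": the same for the moment, N m; "grip_width": finger opening in m; "finger_force": force on a finger pad.
Only numpy, scipy, OpenCV 4.12 (cv2) and the standard library are available. Lean on these libraries where they do the work, as an engineer would, in place of code of your own. Each camera call takes 0.05 s, during which the arm holds its last target. There are 200 camera calls.

### The job

The batten lies loose in the plywood jig, one screw of its steel plate not yet driven. Swing the jig's cam lever round, clockwise seen from above, until it stops and the batten is clamped tight against the back fence; then draw the screwdriver straight out of the sloping tool rack, turn it upright with its tip down, and hold it so with the tip a centimetre or two above the head of the screw that stands proud, touching nothing but the gripper. Finish while still holding it there, the batten still clamped, and leave the file and the roll of tape where they lie.

Things in the scene. Friction and masses are not known exactly. Their poses are not given: they have to be found in the camera images.
- jig: plywood clamping jig fixed to the bench: board 190 (x) by 270 mm (y), top 15 mm above the bench. Origin on the bench under the nest; x points to the back fence (away from the robot), y left. Back fence 22 mm high, with a rubber strip (gives 2 mm when squeezed) whose face is at x = 45 mm; side fence at y = -63 mm. Stop dowel 10 mm thick, 26 mm high, at x = -25, y = 66 mm
- cam_lever (a joint): angle (rad) of the plywood cam lever, an eccentric disc (radius 28 mm) with an arm, 18 to 36 mm above the bench. 0: home at its stop, arm along the jig's +y; grows as it is opened (counter-clockwise from above; 1.57: arm along the jig's -x). Starts at 1.5 to 2.05. Meets the batten at about 0.65, tight below 0.35. Needs 2 N at the knob, up to 10 N at the end; stays where left
- lever_pivot (a point): axis of the cam lever, at the top face of the plywood lever (36 mm above the bench); at x = -48, y = 0 mm in the jig's frame
- lever_knob (a point): upright turned wooden knob on the end of the cam lever, 24 mm across, 40 mm tall from the lever's top (36 to 76 mm above the bench), 100 mm from the pivot; this point lies on its axis, 26 mm above the lever's top
- workpiece: pine batten 60 mm (x) by 120 mm (y), 27 mm high, lying loose on the jig board with a few mm of play, with a steel mending plate 18 by 100 by 2.5 mm on its top; origin at the middle of its underside, axes nearly as the jig's
- screw_head (a point): top of the head of the screw that stands proud: 8 mm across, 9 mm above the plate, about 54 mm above the bench, at y = 40 mm of the batten; shifts a few mm with the batten as this is clamped. The plate's other screw, at y = -40 mm, is driven home
- screwdriver: screwdriver 172 mm long: shank 7 mm thick, 86 mm long, then a handle 86 mm long, 26 mm thick. Origin at the tip, z from the tip to the handle's end. It stands in the rack's bore nearest the jig, 35 degrees from vertical, handle up and towards the robot. The handle rests on the rack's upper rail; the shank runs through two rails with 1 mm of play, so it comes out only along its z, after 86 mm
- tool_rack: wooden tool rack fixed to the bench, 140 (x) by 160 mm (y), 110 mm high: two sloping rails with three bores between two cheeks. Origin on the bench under its middle, x away from the robot. The bores slope 35 degrees from vertical, upper ends towards -x, at y = 38 (screwdriver), 0 (empty) and -38 mm (a pencil, fixed, rising 70 mm above the rail)
- file: flat file with a wooden handle, about 255 mm long, 25 mm high, lying on the bench; to be left alone; origin under its middle
- tape_roll: roll of tape 55 mm across, 20 mm high; to be left alone; origin under its middle

How it is judged:
On the way, in this order (a step that is already met when the one before it is completed fails the run):
1. the cam lever is swung home and the batten is clamped tight against the back fence (value of joint cam_lever below 0.35 rad and contact force between workpiece and cam_lever above 5 N and x of workpiece in the frame of jig between 0.014 and 0.02 m and z of workpiece in the frame of jig below 0.019 m and angle between the x axis of workpiece and the x axis of jig, either way round below 0.05 rad), for 0.2 s.
2. the screwdriver is out of the rack, in the gripper, the batten still clamped (all of step 1 and contact force between screwdriver and the fingers above 1 N and contact force between screwdriver and tool_rack below 0.05 N and distance of screwdriver from where it was at the start of the episode above 0.085 m), for 0.2 s.
At the end, for the whole second after the job is handed in: Lever within 0.35 rad of its stop, pressing the batten (over 5 N) square against the back fence; screwdriver held by the fingers alone, still, tip down, within 0.2 rad of vertical, tip 2 to 45 mm above the proud screw and within 12 mm of it sideways; file and tape left alone (all of step 1 and contact force between screwdriver and the fingers above 1 N and contact force between screwdriver and tool_rack below 0.05 N and contact force between screwdriver and workpiece below 0.05 N and contact force between screwdriver and jig below 0.05 N and angle between screwdriver's own z axis and vertical below 0.2 rad and horizontal distance between screwdriver and screw_head below 0.012 m and z of screwdriver in the frame of screw_head between 0.002 and 0.045 m and linear speed of screwdriver below 0.03 m/s); the arm keeps its last pose, push and grip.
It fails at once if the file is pushed or knocked over (distance of file from where it was at the start of the episode above 0.03 m or angle between file's own z axis and vertical above 0.5 rad).
It fails at once if the tape roll is pushed or knocked over (distance of tape_roll from where it was at the start of the episode above 0.03 m or angle between tape_roll's own z axis and vertical above 0.5 rad).
It also fails if it takes over 58 s, if anything falls off the work surface, if the arm or the gripper's body presses on something with over 40 N, if the wrist force passes 120 N, or if a joint passes its speed limit or range.

## Working session

There is one attempt and no reset: what is moved stays moved. The work goes in short steps, Python scripts to look and compute and a tool call to move; the robot and the scene stay as the last step left them, time stands still between calls to the robot, and variables do not carry over. Pictures are saved under pics/ and viewed, at most 12 in all, crops included, and the job is handed in when it is done.

Besides the shell and the picture viewer there is one more tool, called as name(argument=value, ...) on one line, values as JSON. drive_tool: Moves the arm, as the interface text tells. Scaled input: -1 to 1 covers 0.5 m each way for a shift and 0.5 rad each way for a turn. Its arguments: {"type":"object","properties":{"increments":{"type":"array","items":{"type":"array","items":{"type":"array","items":{"type":"number"}}}},"jaw":{"type":"number"},"force":{"type":"number"}},"required":["increments"]}

```bash
mkdir -p pics
cat > h.py <<'E'
import numpy as np, cv2
from cell import read_state, optics, manip, finder
def ray(P,c):
    u=np.array([c[0]*560,c[1]*420,1.]); R=np.array(P["R"]);t=np.array(P["t"])
    d=R.T@np.linalg.inv(np.array(P["mtx"]))@u; return -R.T@t, d/np.linalg.norm(d)
def atz(P,c,z):
    o,d=ray(P,c); return o+d*(z-o[2])/d[2]
def tri(L):
    A=np.zeros((3,3));b=np.zeros(3)
    for o,d in L:
        M=np.eye(3)-np.outer(d,d);A+=M;b+=M@o
    return np.linalg.solve(A,b)
def lm(P,q):
    r=finder.landmark_of(P,q); return r[0] if r else None
def proj(P,X):
    c=np.array(P["R"])@X+np.array(P["t"]);u=np.array(P["mtx"])@c;return u[:2]/u[2]
E
python3 - <<'E'
from h import *
np.set_printoptions(precision=4,suppress=True)
Ps={n:optics.get_image(n) for n in("side","top","wrist")}
cv2.imwrite("pics/a.png",Ps["side"]["img"]);cv2.imwrite("pics/b.png",Ps["top"]["img"])
for n,P in Ps.items(): print(n,ray(P,[.5,.5]))
Z=dict(jig=0,lever_pivot=.036,lever_knob=.062,workpiece=.015,screw_head=.054,screwdriver=None,tool_rack=0,file=0,tape_roll=0)
for q,z in Z.items():
    L=[]
    for n,P in Ps.items():
        r=lm(P,q)
        if r:
            print(q,n,round(r["p"],2),np.array(r["centre"]), atz(P,r["centre"],z) if z is not None else "")
            if r["p"]>.3 :L.append(ray(P,r["centre"]))
    if len(L)>1: print("   tri",tri(L))
s=read_state();print(s["time_s"],s["grip_width"],s["orientation"],manip.grip_point_offset)
E
```

```text
side (array([-0.0068, -0.9321,  0.9544]), array([ 0.3867,  0.6844, -0.6182]))
top (array([0.4831, 0.0156, 0.9987]), array([ 0.0628,  0.0056, -0.998 ]))
wrist (array([0.1731, 0.6041, 0.3854]), array([ 0.2391, -0.1039, -0.9654]))
jig side 0.96 [0.4945 0.5005] [0.5822 0.128  0.    ]
jig top 0.6 [0.4141 0.4507] [0.5934 0.1328 0.    ]
   tri [ 0.5908  0.1355 -0.0082]
lever_pivot side 0.93 [0.4704 0.4902] [0.5367 0.1228 0.036 ]
lever_pivot top 0.74 [0.4184 0.5079] [0.5358 0.1225 0.036 ]
   tri [0.5361 0.1223 0.0365]
lever_knob side 0.83 [0.4204 0.5079] [0.4419 0.1001 0.062 ]
lever_knob top 0.9 [0.4343 0.6124] [0.4401 0.0993 0.062 ]
   tri [0.4407 0.0989 0.0633]
workpiece side 0.76 [0.5032 0.481 ] [0.6033 0.1376 0.015 ]
workpiece top 0.62 [0.4098 0.4371] [0.6048 0.1367 0.015 ]
   tri [0.604  0.1371 0.0151]
screw_head side 0.89 [0.4832 0.4379] [0.5917 0.1826 0.054 ]
screwdriver top 0.67 [0.7061 0.2981] 
tool_rack side 0.75 [0.7036 0.6831] [ 0.6849 -0.2696  0.    ]
tool_rack top 0.66 [0.7173 0.3598] [ 0.6848 -0.2606  0.    ]
   tri [ 0.6882 -0.2639 -0.0076]
file side 0.91 [0.4839 0.6943] [ 0.4178 -0.1398  0.    ]
file top 0.79 [0.6173 0.6398] [ 0.4125 -0.1296  0.    ]
   tri [ 0.4163 -0.1327 -0.006 ]
tape_roll top 0.93 [0.3277 0.696 ] [0.3568 0.24   0.    ]
1.5 0.08723261895996594 [[-0.925  0.38  -0.   ]
 [ 0.38   0.925 -0.   ]
 [-0.    -0.    -1.   ]] -0.0187
```

View pics/a.png

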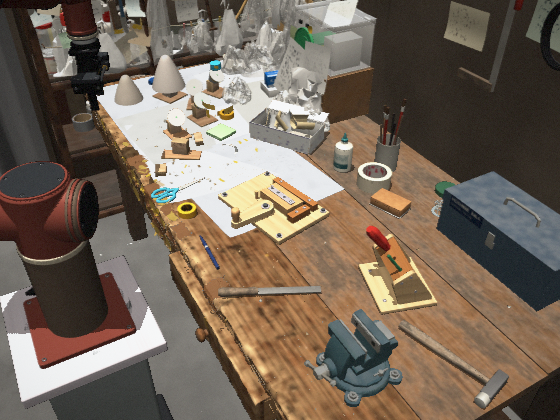

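View pics/b.png

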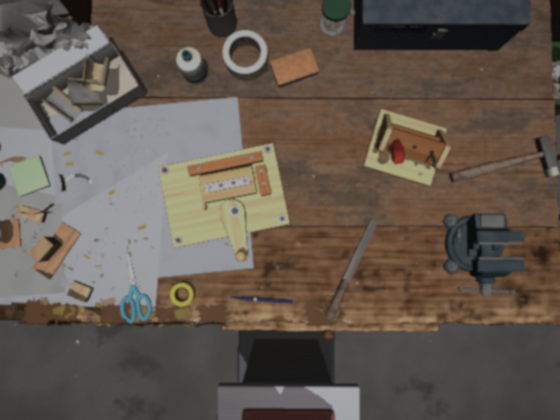

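Side view: jig at about (270,205), knob (236,213), red screwdriver handle (375,235), rack (398,285), file (270,291). The top view agrees, with jig yaw about +10° and the lever at about 1.64 rad. I'm moving above the knob now.

drive_tool(increments=[[[0.2, -0.48, 0, 0, 0, 0.64], [0.2, -0.48, 0, 0, 0, 0.64], [0.2, -0.48, 0, 0, 0, 0.64], [0.2, -0.48, 0, 0, 0, 0.64], [0.2, -0.48, 0, 0, 0, 0.64], [0.2, -0.48, 0, 0, 0, 0.64], [0.2, -0.48, 0, 0, 0, 0.64]]], jaw=-1)

```text
time_s: 2.08
position: [0.3391, 0.3338, 0.1942]
orientation: [[-0.997, 0.073, 0.001], [0.073, 0.997, -0.002], [-0.001, -0.002, -1.0]]
force: [0.8, -0.0, -0.4]
grip_width: 0.0871
finger_force: 0.0
```

drive_tool(increments=[[[0.206, -0.478, -0.09, 0, 0, 0.64], [0.206, -0.478, -0.09, 0, 0, 0.64], [0.206, -0.478, -0.09, 0, 0, 0.64], [0.206, -0.478, -0.09, 0, 0, 0.64], [0.206, -0.478, -0.09, 0, 0, 0.64], [0.206, -0.478, -0.09, 0, 0, 0.64], [0.206, -0.478, -0.09, 0, 0, 0.64], [0.206, -0.478, -0.09, 0, 0, 0.64]]])

```text
time_s: 2.75
position: [0.4417, 0.0949, 0.1484]
orientation: [[-0.97, -0.243, -0.0], [-0.243, 0.97, -0.002], [0.001, -0.002, -1.0]]
force: [-1.0, -0.3, 0.5]
grip_width: 0.0869
finger_force: 0.0
```

drive_tool(increments=[[[-0.002, 0.008, -0.206, 0, 0, 0], [-0.002, 0.008, -0.206, 0, 0, 0], [-0.002, 0.008, -0.206, 0, 0, 0], [-0.002, 0.008, -0.206, 0, 0, 0], [-0.002, 0.008, -0.206, 0, 0, 0]]])

```text
time_s: 3.17
position: [0.4385, 0.1036, 0.0457]
orientation: [[-0.969, -0.248, -0.003], [-0.248, 0.969, 0.0], [0.002, 0.001, -1.0]]
force: [0.3, 0.1, 0.8]
grip_width: 0.0868
finger_force: 0.0
```

drive_tool(increments=[[[0, 0, 0, 0, 0, 0], [0, 0, 0, 0, 0, 0], [0, 0, 0, 0, 0, 0], [0, 0, 0, 0, 0, 0], [0, 0, 0, 0, 0, 0], [0, 0, 0, 0, 0, 0]]], jaw=1, force=30)

```text
time_s: 3.67
position: [0.4399, 0.1031, 0.0467]
orientation: [[-0.969, -0.248, 0.001], [-0.248, 0.969, 0.0], [-0.001, -0.0, -1.0]]
force: [-0.2, -0.1, -0.4]
grip_width: 0.0552
finger_force: 0.0
```

Run:
```python
from h import *
np.set_printoptions(precision=4,suppress=True)
s=read_state();print(s["position"],s["grip_width"],s["finger_force"],s["force"])
Ps={n:optics.get_image(n) for n in("side","top")}
cv2.imwrite("pics/c.png",cv2.resize(Ps["side"]["img"][150:330,180:460],None,fx=2.8,fy=2.8))
Z=dict(jig=0,lever_pivot=.036,screw_head=.054,tool_rack=0)
for q,z in Z.items():
    for n,P in Ps.items():
        r=lm(P,q)
        if r: print(q,n,round(r["p"],2),atz(P,r["centre"],z))
for n,P in Ps.items():
    for q in("screwdriver","tool_rack"):
        for r in finder.spot_in(P,q)[:1]: print(n,q,r["p"],np.array(r["rect"])*[560,420,560,420])
    for r in finder.landmark_of(P,"screwdriver")[:2]: print(n,"tip",r["p"],np.array(r["centre"])*[560,420])
```

```text
[0.4399 0.1031 0.0467] 0.05516170410858187 0.0 [-0.1897 -0.0666 -0.4266]
jig side 0.9 [ 0.5769  0.1256 -0.    ]
jig top 0.56 [0.5873 0.1339 0.    ]
lever_pivot top 0.64 [0.5356 0.1212 0.036 ]
screw_head side 0.65 [0.5973 0.1751 0.054 ]
screw_head top 0.67 [0.5935 0.1829 0.054 ]
tool_rack side 0.88 [ 0.6796 -0.2678  0.    ]
tool_rack top 0.69 [ 0.697  -0.2583  0.    ]
side screwdriver 0.75 [366.184 227.892 388.92  249.606]
side tool_rack 0.64 [358.624 233.604 437.192 311.598]
top screwdriver 0.56 [388.92  138.684 401.8   165.48 ]
top tool_rack 0.76 [363.104 106.68  450.912 183.708]
top tip 0.63 [394.408 123.312]
```

drive_tool(increments=[[[0, -0.004, 0, 0, 0, 0], [0, -0.006, 0, 0, 0, 0], [0, -0.006, 0, 0, 0, 0], [0, -0.006, 0, 0, 0, 0], [0, -0.006, 0, 0, 0, 0], [0, -0.006, 0, 0, 0, 0], [0, -0.006, 0, 0, 0, 0], [0, -0.006, 0, 0, 0, 0]]])

```text
time_s: 5.13
position: [0.441, 0.0999, 0.0478]
orientation: [[-0.969, -0.247, 0.003], [-0.247, 0.969, -0.0], [-0.003, -0.001, -1.0]]
force: [-0.8, 0.4, 8.0]
grip_width: 0.0007
finger_force: 4.2
```

View pics/c.png

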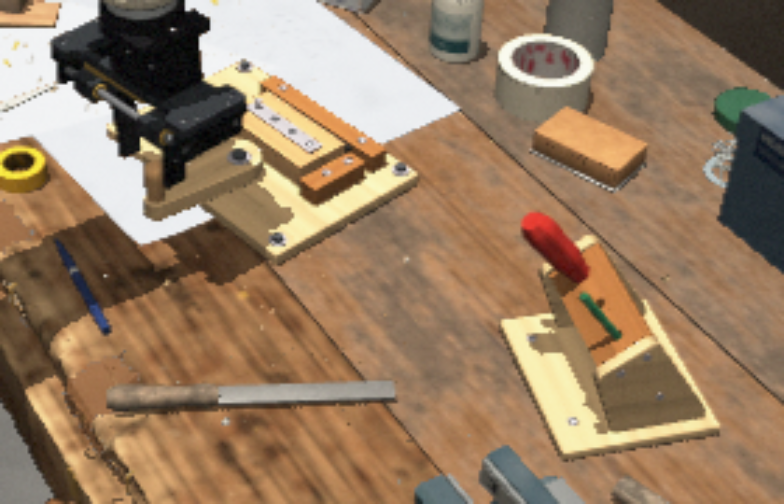

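Run:
```python
from h import *
np.set_printoptions(precision=4,suppress=True)
s=read_state();print(s["position"],s["grip_width"],s["finger_force"],s["force"])
Ps={n:optics.get_image(n) for n in("side","top","wrist")}
a=cv2.resize(Ps["side"]["img"][150:250,190:310],None,fx=4,fy=4);b=cv2.resize(Ps["wrist"]["img"],(533,400))[:, 200:500]
cv2.imwrite("pics/d.png",np.hstack([a,b]))
for q,z in dict(lever_knob=.062,lever_pivot=.036).items():
    for n,P in Ps.items():
        r=lm(P,q)
        if r: print(q,n,round(r["p"],2),atz(P,r["centre"],z),np.array(r["centre"])*[560,420])
for n,P in Ps.items(): print(n,proj(P,np.array(s["position"])))
```

```text
[0.441  0.0999 0.0478] 0.0006713330583443852 4.205173535447102 [-0.8375  0.4311  8.0308]
lever_knob side 0.77 [0.4414 0.0999 0.062 ] [235.312 213.402]
lever_pivot side 0.96 [0.5361 0.1306 0.036 ] [261.912 204.414]
lever_pivot top 0.71 [0.5401 0.124  0.036 ] [233.688 211.386]
side [235.4022 217.6537]
top [243.5173 256.4901]
wrist [281.7184 238.9185]
```

View pics/d.png

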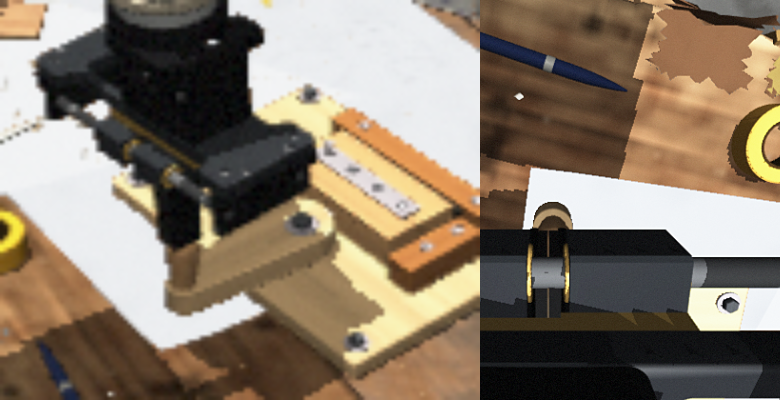

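Run:
```python
from h import *
np.set_printoptions(precision=4,suppress=True)
P=optics.get_image("wrist")
c=np.array(P["img"])[150:330,200:380]
cv2.imwrite("pics/e.png",cv2.resize(c,None,fx=3.3,fy=3.3,interpolation=cv2.INTER_CUBIC))
print(P["mtx"],ray(P,[.5,.5]))
for u in [(287,223),(287,212)]:
  for z in(.076,.048): print(u,z,atz(P,[u[0]/560,u[1]/420],z))
for X in [(.441,.0999,.076),(.441,.0999,.048),(.4407,.0989,.036)]: print(X,proj(P,np.array(X)))
print(finder.landmark_of(P,"lever_knob")[:2])
```

```text
[[347.6941   0.     281.321 ]
 [  0.     347.6941 208.188 ]
 [  0.       0.       1.    ]] (array([0.3732, 0.0825, 0.2399]), array([ 0.2563,  0.0605, -0.9647]))
(287, 223) 0.076 [0.4223 0.0978 0.076 ]
(287, 223) 0.048 [0.4307 0.1004 0.048 ]
(287, 212) 0.076 [0.4169 0.0964 0.076 ]
(287, 212) 0.048 [0.4243 0.0988 0.048 ]
(0.441, 0.0999, 0.076) [281.6991 258.0287]
(0.441, 0.0999, 0.048) [281.6995 239.0463]
(0.4407, 0.0989, 0.036) [280.2528 231.5466]
[]
```

View pics/e.png

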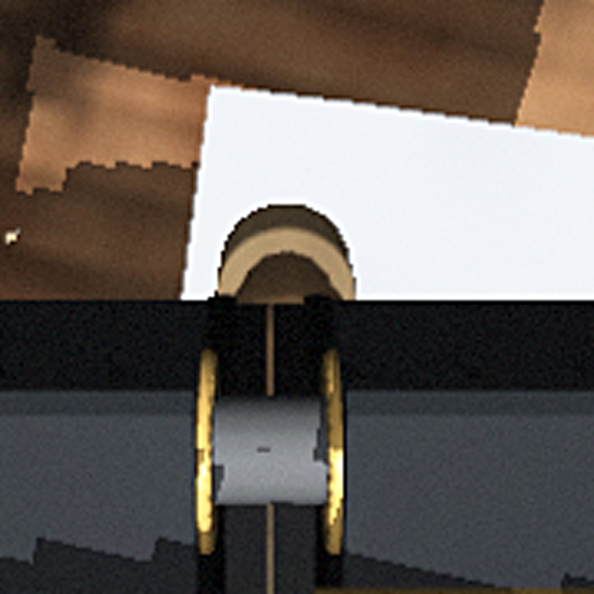

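The picture shows the lever end with the closed fingers hiding the knob, so it is unclear where the knob is relative to the fingers. I'm opening and lifting to check.

drive_tool(increments=[[[0, 0, 0.02, 0, 0, 0], [0, 0, 0.08, 0, 0, 0], [0, 0, 0.16, 0, 0, 0], [0, 0, 0.16, 0, 0, 0], [0, 0, 0.16, 0, 0, 0]]], jaw=-1)

```text
time_s: 6.1
position: [0.4419, 0.0999, 0.1294]
orientation: [[-0.969, -0.248, 0.006], [-0.248, 0.969, -0.0], [-0.006, -0.002, -1.0]]
force: [0.2, 0.5, -0.3]
grip_width: 0.0261
finger_force: 0.0
```

Run:
```python
from h import *
np.set_printoptions(precision=4,suppress=True)
s=read_state();print(s["position"],s["grip_width"],s["force"])
Ps={n:optics.get_image(n) for n in("side","top","wrist")}
a=cv2.resize(Ps["side"]["img"][150:250,190:310],None,fx=4,fy=4);b=cv2.resize(Ps["wrist"]["img"],(533,400))[:, 200:500]
cv2.imwrite("pics/f.png",np.hstack([a,b]))
for q,z in dict(lever_knob=.062,lever_pivot=.036).items():
    for n,P in Ps.items():
        r=lm(P,q)
        if r: print(q,n,round(r["p"],2),atz(P,r["centre"],z),np.array(r["centre"])*[560,420])
for n,P in Ps.items(): print(n,proj(P,np.array(s["position"])))
```

```text
[0.4419 0.0999 0.1294] 0.02606951688229478 [ 0.231   0.4626 -0.2697]
lever_knob side 0.76 [0.4501 0.1053 0.062 ] [237.384 211.302]
lever_knob wrist 0.74 [0.4442 0.1048 0.062 ] [286.216 217.896]
lever_pivot side 0.77 [0.5396 0.1279 0.036 ] [263.48  204.582]
lever_pivot top 0.91 [0.5394 0.1221 0.036 ] [234.528 211.68 ]
lever_pivot wrist 0.8 [0.545  0.1212 0.036 ] [275.52  316.596]
side [234.2601 192.6784]
top [239.8531 257.8456]
wrist [280.6552 245.2065]
```

View pics/f.png

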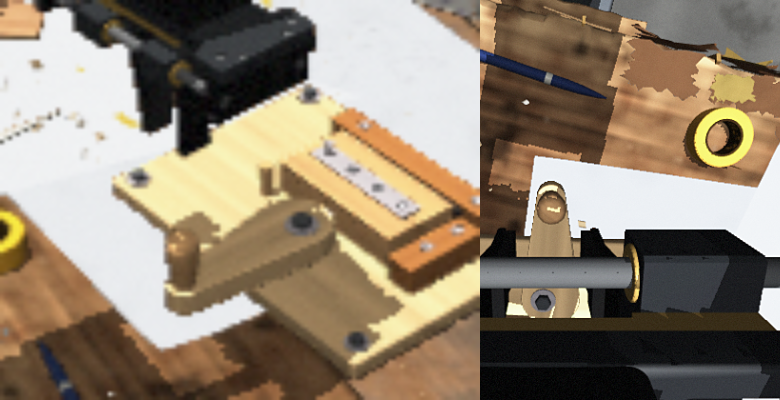

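The earlier grasp slid off the knob's domed top. In the side view the fingertips sit about 6 px (about 2 cm) above the TCP projection: tips near (233,185), projection (234,193). I'll straddle the lever and go lower.

drive_tool(increments=[[[0, 0, -0.02, 0, 0, 0], [0, 0, -0.02, 0, 0, 0], [0, 0, -0.02, 0, 0, 0], [0, 0, -0.02, 0, 0, 0], [0, 0, -0.05, 0, 0, 0], [0, 0, -0.1, 0, 0, 0], [0, 0, -0.15, 0, 0, 0], [0, 0, -0.19, 0, 0, 0]]])

```text
time_s: 7.22
position: [0.4393, 0.1001, 0.03]
orientation: [[-0.969, -0.248, 0.0], [-0.248, 0.969, -0.0], [-0.0, -0.0, -1.0]]
force: [-0.3, -0.7, -0.3]
grip_width: 0.087
finger_force: 0.0
```

drive_tool(increments=[[[0, 0.002, 0, 0, 0, 0], [0, 0.002, 0, 0, 0, 0], [0, 0.002, 0, 0, 0, 0], [0, 0.002, 0, 0, 0, 0], [0, 0.002, 0, 0, 0, 0], [0, 0.002, 0, 0, 0, 0], [0, 0.002, 0, 0, 0, 0], [0, 0.002, 0, 0, 0, 0]]], jaw=1, force=30)

```text
time_s: 7.88
position: [0.4399, 0.1011, 0.0316]
orientation: [[-0.969, -0.248, 0.001], [-0.248, 0.969, 0.0], [-0.001, -0.0, -1.0]]
force: [-0.1, 0.4, -0.5]
grip_width: 0.0417
finger_force: 0.0
```

drive_tool(increments=[[[0, 0, 0, 0, 0, 0], [0, 0, 0, 0, 0, 0], [0, 0, 0, 0, 0, 0], [0, 0, 0, 0, 0, 0], [0, 0, 0, 0, 0, 0]]])

```text
time_s: 8.3
position: [0.4393, 0.1012, 0.0311]
orientation: [[-0.969, -0.248, -0.0], [-0.248, 0.969, 0.0], [0.0, 0.0, -1.0]]
force: [-1.7, 0.9, 1.5]
grip_width: 0.023
finger_force: 30.0
```

drive_tool(increments=[[[-0.003, 0.021, 0, 0, 0, -0.21], [-0.005, 0.042, 0, 0, 0, -0.42], [-0.004, 0.062, 0, 0, 0, -0.63], [0, 0.083, 0, 0, 0, -0.84], [0, 0.083, 0, 0, 0, -0.84]]])

```text
time_s: 8.72
position: [0.44, 0.1442, 0.0311]
orientation: [[-0.985, 0.173, 0.001], [0.173, 0.985, 0.001], [-0.001, 0.001, -1.0]]
force: [1.6, 2.5, 0.1]
grip_width: 0.0231
finger_force: 30.0
```

drive_tool(increments=[[[0.005, 0.02, 0, 0, 0, -0.21], [0.013, 0.04, 0, 0, 0, -0.42], [0.022, 0.058, 0, 0, 0, -0.63], [0.033, 0.076, 0, 0, 0, -0.84], [0.033, 0.076, 0, 0, 0, -0.84], [0.033, 0.076, 0, 0, 0, -0.84]]])

```text
time_s: 9.22
position: [0.4564, 0.1813, 0.0312]
orientation: [[-0.833, 0.553, 0.001], [0.553, 0.833, 0.001], [-0.0, 0.001, -1.0]]
force: [1.3, 4.3, -1.5]
grip_width: 0.023
finger_force: 30.0
```

drive_tool(increments=[[[0.013, 0.016, 0, 0, 0, -0.21], [0.028, 0.031, 0, 0, 0, -0.42], [0.044, 0.044, 0, 0, 0, -0.63], [0.061, 0.056, 0, 0, 0, -0.84], [0.061, 0.056, 0, 0, 0, -0.84], [0.061, 0.056, 0, 0, 0, -0.84]]])

```text
time_s: 9.72
position: [0.4864, 0.2096, 0.0312]
orientation: [[-0.534, 0.845, -0.0], [0.845, 0.534, 0.002], [0.002, 0.001, -1.0]]
force: [-1.4, 7.4, 0.8]
grip_width: 0.0235
finger_force: 30.0
```

drive_tool(increments=[[[0.019, 0.01, 0, 0, 0, -0.21], [0.038, 0.017, 0, 0, 0, -0.42], [0.058, 0.023, 0, 0, 0, -0.63], [0.058, 0.023, 0, 0, 0, -0.63], [0.058, 0.023, 0, 0, 0, -0.63]]])

```text
time_s: 10.13
position: [0.5153, 0.2219, 0.0313]
orientation: [[-0.245, 0.969, -0.0], [0.969, 0.245, 0.003], [0.003, 0.0, -1.0]]
force: [-1.3, 10.5, -0.1]
grip_width: 0.023
finger_force: 30.0
```

Run:
```python
from h import *
np.set_printoptions(precision=4,suppress=True)
s=read_state();print(s["position"],s["force"],s["torque"])
for n in("side","top"):
    P=optics.get_image(n)
    for q,z in dict(jig=0,lever_pivot=.036,lever_knob=.062,workpiece=.015,screw_head=.054,tool_rack=0).items():
        r=lm(P,q)
        if r: print(q,n,round(r["p"],2),atz(P,r["centre"],z))
```

```text
[0.5153 0.2219 0.0313] [-1.339  10.479  -0.1174] [1.6871 0.1299 0.1152]
jig side 0.88 [0.5855 0.1337 0.    ]
lever_pivot side 0.7 [0.5316 0.1286 0.036 ]
lever_knob side 0.94 [0.5141 0.2186 0.062 ]
workpiece side 0.73 [0.6037 0.137  0.015 ]
screw_head side 0.57 [0.5991 0.1939 0.054 ]
tool_rack side 0.59 [ 0.6859 -0.2633  0.    ]
jig top 0.76 [0.5975 0.1341 0.    ]
lever_pivot top 0.94 [0.5441 0.122  0.036 ]
lever_knob top 0.78 [0.5184 0.2182 0.062 ]
workpiece top 0.92 [0.6019 0.1426 0.015 ]
screw_head top 0.77 [0.599  0.1722 0.054 ]
```

drive_tool(increments=[[[0.006, 0.004, 0, 0, 0, -0.06], [0.012, 0.004, 0, 0, 0, -0.12], [0.012, 0.004, 0, 0, 0, -0.12], [0.012, 0.004, 0, 0, 0, -0.12]]])

```text
time_s: 11.17
position: [0.52, 0.2229, 0.0312]
orientation: [[-0.187, 0.982, -0.003], [0.982, 0.187, 0.002], [0.002, -0.003, -1.0]]
force: [-4.8, 7.7, 3.5]
grip_width: 0.0232
finger_force: 30.0
```

drive_tool(increments=[[[0.006, 0.004, 0, 0, 0, -0.05], [0.012, 0.004, 0, 0, 0, -0.1], [0.012, 0.004, 0, 0, 0, -0.1], [0.012, 0.004, 0, 0, 0, -0.1]]])

```text
time_s: 11.5
position: [0.5202, 0.2225, 0.0305]
orientation: [[-0.139, 0.99, -0.016], [0.99, 0.139, -0.004], [-0.001, -0.016, -1.0]]
force: [-23.6, -3.2, 20.1]
grip_width: 0.0233
finger_force: 30.0
```

drive_tool(increments=[[[-0.01, 0, 0, 0, 0, 0], [-0.01, 0, 0, 0, 0, 0]]])

```text
time_s: 11.67
position: [0.5202, 0.2224, 0.0308]
orientation: [[-0.138, 0.99, -0.004], [0.99, 0.138, -0.003], [-0.002, -0.004, -1.0]]
force: [-6.1, -3.4, 5.2]
grip_width: 0.023
finger_force: 30.0
```

drive_tool(increments=[[[0, 0, 0, 0, 0, 0], [0, 0, 0, 0, 0, 0], [0, 0, 0, 0, 0, 0], [0, 0, 0, 0, 0, 0], [0, 0, 0, 0, 0, 0], [0, 0, 0, 0, 0, 0], [0, 0, 0, 0, 0, 0], [0, 0, 0.08, 0, 0, 0]]], jaw=-1)

```text
time_s: 12.33
position: [0.516, 0.2222, 0.0632]
orientation: [[-0.136, 0.991, -0.015], [0.991, 0.136, -0.004], [-0.002, -0.015, -1.0]]
force: [-1.7, -0.9, -1.1]
grip_width: 0.0684
finger_force: 0.0
```

drive_tool(increments=[[[0, 0, 0.1, 0, 0, 0], [0, 0, 0.2, 0, 0, 0], [0, 0, 0.3, 0, 0, 0], [-0.1, 0, 0.4, 0, 0, 0], [-0.1, -0.1, 0.5, 0, 0, 0], [-0.1, -0.2, 0.5, 0, 0, 0], [-0.1, -0.3, 0.5, 0, 0, 0], [-0.1, -0.3, 0.5, 0, 0, 0]]])

```text
time_s: 13.0
position: [0.4741, 0.0912, 0.3175]
orientation: [[-0.138, 0.99, 0.003], [0.99, 0.138, -0.0], [-0.0, 0.003, -1.0]]
force: [0.8, -0.6, -1.2]
grip_width: 0.0865
finger_force: 0.0
```

Run:
```python
from h import *
np.set_printoptions(precision=4,suppress=True)
s=read_state();print(s["time_s"],s["position"],s["qpos"])
Ps={n:optics.get_image(n) for n in("side","top","wrist")}
a=cv2.resize(Ps["side"]["img"][150:250,200:300],(400,400));b=cv2.resize(Ps["side"]["img"][215:315,345:445],(400,400))
cv2.imwrite("pics/g.png",np.hstack([a,b]))
for n,P in Ps.items():
    for q,z in dict(lever_pivot=.036,lever_knob=.062,jig=0,workpiece=.015,screw_head=.054,tool_rack=0,screwdriver=0).items():
        r=lm(P,q)
        if r: print(q,n,round(r["p"],2),atz(P,r["centre"],z),np.array(r["centre"])*[560,420])
    for r in finder.spot_in(P,"screwdriver")[:1]: print(n,r["p"],np.array(r["rect"])*[560,420,560,420])
```

```text
13.0 [0.4741 0.0912 0.3175] [ 0.0266 -0.1817  1.7069 -0.0001  1.6131 -0.112 ]
lever_pivot side 0.95 [0.5441 0.1232 0.036 ] [265.72  205.002]
lever_knob side 0.88 [0.5232 0.2242 0.062 ] [242.424 180.894]
jig side 0.93 [0.582  0.1356 0.    ] [275.576 208.782]
workpiece side 0.64 [0.614  0.1367 0.015 ] [285.208 201.096]
screw_head side 0.78 [0.6019 0.181  0.054 ] [274.008 183.204]
tool_rack side 0.87 [ 0.6794 -0.2685  0.    ] [391.888 287.406]
side 0.74 [367.696 225.498 389.592 245.784]
tool_rack top 0.92 [ 0.6893 -0.2616  0.    ] [402.08  149.184]
screwdriver top 0.86 [ 0.7422 -0.2506  0.    ] [397.096 126.714]
top 0.86 [390.32  138.012 402.528 164.682]
lever_pivot wrist 0.95 [0.5407 0.1196 0.036 ] [330.904 150.78 ]
lever_knob wrist 0.78 [0.5177 0.2185 0.062 ] [328.888  68.418]
jig wrist 0.84 [0.5898 0.1301 0.    ] [361.872 145.488]
workpiece wrist 0.35 [0.3562 0.242  0.015 ] [204.624  36.582]
screw_head wrist 0.63 [0.5988 0.1759 0.054 ] [385.504 113.82 ]
```

View pics/g.png

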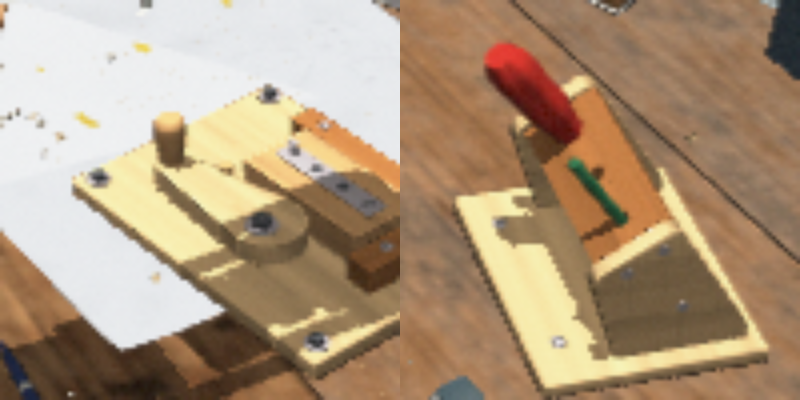

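The lever is home: in the left crop the arm lies along the jig's +y with the knob at (170,135), and the right crop shows the handle's red axis from (505,60) to (575,130). Next I'll fit the screwdriver's axis from its red silhouette.

```bash
cat > fit.py <<'E'
from h import *
from scipy.optimize import least_squares
np.set_printoptions(precision=4,suppress=True)
def mask(P,roi=None):
    I=np.array(P["img"]).astype(float);B,G,R=I[...,0],I[...,1],I[...,2]
    m=((R>2.2*G)&(R>2.2*B)&(R>50)).astype(np.uint8)
    if roi: k=np.zeros_like(m);k[roi[1]:roi[3],roi[0]:roi[2]]=1;m*=k
    n,l,s,c=cv2.connectedComponentsWithStats(m)
    i=1+np.argmax(s[1:,4]); x,y,w,h,a=s[i]
    return np.array([x,y,x+w-1,y+h-1,*c[i]]),a
th=np.linspace(0,2*np.pi,24)
def ax(yaw,til=np.radians(35)): return np.array([-np.sin(til)*np.cos(yaw),-np.sin(til)*np.sin(yaw),np.cos(til)])
def model(P,p):
    d=ax(p[3]); a=np.cross(d,[0,0,1.]);a/=np.linalg.norm(a);b=np.cross(d,a)
    pts=[]
    for s,r in[(.086,.010),(.09,.013),(.11,.013),(.13,.013),(.15,.013),(.165,.013),(.172,.008)]:
        for t in th: pts.append(p[:3]+d*s+r*(np.cos(t)*a+np.sin(t)*b))
    uv=np.array([proj(P,x) for x in pts]); lo,hi=uv.min(0),uv.max(0)
    h=cv2.convexHull(uv.astype(np.float32));M=cv2.moments(h)
    return np.array([*lo,*hi,M["m10"]/M["m00"],M["m01"]/M["m00"]])
def fit(L,p0,w=None,yaw0=-.23,sy=.06):
    def f(p):
        r=[]
        for P,m in L: r+=list((model(P,p)-m)*[1,1,1,1,2,2]*1.)
        return np.array(r+[(p[3]-yaw0)/sy])
    s=least_squares(f,p0,x_scale=[.01,.01,.01,.1],diff_step=1e-4); return s.x,s.fun
E
python3 - <<'E'
from fit import *
S,T,W=[optics.get_image(n) for n in("side","top","wrist")]
ms,a1=mask(S,(350,215,410,265));mt,a2=mask(T,(375,125,425,180));print(ms,a1,mt,a2)
for L in([(S,ms),(T,mt)],):
    p,r=fit(L,[.74,-.24,.03,-.23]);print(p,r);d=ax(p[3]);print("end",p[:3]+.172*d,"d",d)
    print("handle base",p[:3]+.086*d)
yr=p[3];R=np.array([[np.cos(yr),-np.sin(yr)],[np.sin(yr),np.cos(yr)]]);print("in rack frame",R.T@(p[:2]-[.688,-.263]))
E
```

```text
[366.     226.     390.     250.     377.6746 237.5119] 295 [393.     141.     404.     162.     397.697  151.9899] 198
[ 0.7272 -0.2418  0.0232 -0.3428] [-0.4524 -1.9025  0.4819  1.4972  0.503   0.2704 -2.1894 -2.0589  1.183
  2.7015  0.1077 -0.0602 -1.8796]
end [ 0.6343 -0.2086  0.1641] d [-0.5402  0.1928  0.8192]
handle base [ 0.6807 -0.2252  0.0937]
in rack frame [0.0298 0.0331]
```

```bash
cat > plan.py <<'E'
from fit import *
from scipy.spatial.transform import Rotation as Ro
def tool(d,flip=1):
    z=-d/np.linalg.norm(d); y=np.cross(z,[0,0,1.])*flip; y/=np.linalg.norm(y)
    if y[1]<0:y=-y
    return np.column_stack([np.cross(y,z),y,z])
def go(pos,R,n=1):
    s=read_state();v=Ro.from_matrix(R@np.array(s["orientation"]).T).as_rotvec()
    print("shift/.5",(pos-np.array(s["position"]))/.5,"rot/.5",v/.5,"deg",np.degrees(np.linalg.norm(v)))
E
python3 - <<'E'
from plan import *
d=ax(-.27);R=tool(d);print(R);go(np.array([.569,-.186,.262]),R)
E
```

```text
[[-0.7895  0.2667  0.5528]
 [ 0.2185  0.9638 -0.153 ]
 [-0.5736 -0.     -0.8192]]
shift/.5 [ 0.1895 -0.5557 -0.1066] rot/.5 [-0.9725 -0.8502  2.2534] deg 74.41021240731985
```

drive_tool(increments=[[[0.063, -0.185, 0, -0.324, -0.283, 0.751], [0.063, -0.185, 0, -0.324, -0.283, 0.751], [0.063, -0.185, 0, -0.324, -0.283, 0.751], [0.063, -0.185, 0, -0.324, -0.283, 0.751], [0.063, -0.185, 0, -0.324, -0.283, 0.751]]])

```text
time_s: 14.92
position: [0.5051, -0.001, 0.3152]
orientation: [[-0.475, 0.864, 0.168], [0.858, 0.497, -0.131], [-0.197, 0.081, -0.977]]
force: [-0.1, 0.2, 0.3]
grip_width: 0.0871
finger_force: 0.0
```

drive_tool(increments=[[[0.063, -0.185, 0, -0.324, -0.283, 0.751], [0.063, -0.185, 0, -0.324, -0.283, 0.751], [0.063, -0.185, 0, -0.324, -0.283, 0.751], [0.063, -0.185, 0, -0.324, -0.283, 0.751], [0.063, -0.185, 0, -0.324, -0.283, 0.751]]])

```text
time_s: 15.33
position: [0.5363, -0.0936, 0.3146]
orientation: [[-0.706, 0.609, 0.362], [0.585, 0.789, -0.185], [-0.399, 0.082, -0.913]]
force: [0.6, 0.2, -0.6]
grip_width: 0.0868
finger_force: 0.0
```

drive_tool(increments=[[[0.063, -0.185, -0.106, -0.324, -0.283, 0.751], [0.063, -0.185, -0.106, -0.324, -0.283, 0.751], [0.063, -0.185, -0.106, -0.324, -0.283, 0.751], [0.063, -0.185, -0.106, -0.324, -0.283, 0.751], [0.063, -0.185, -0.106, -0.324, -0.283, 0.751], [0.063, -0.185, -0.106, -0.324, -0.283, 0.751]]])

```text
time_s: 15.83
position: [0.5678, -0.1859, 0.2603]
orientation: [[-0.791, 0.27, 0.55], [0.223, 0.963, -0.152], [-0.57, 0.003, -0.821]]
force: [-0.5, 0.3, 0.7]
grip_width: 0.0869
finger_force: 0.0
```

Run:
```python
from plan import *
S,T,W=[optics.get_image(n) for n in("side","top","wrist")]
cv2.imwrite("pics/w.png",W["img"])
L=[]
for P in(S,T,W):
    m,a=mask(P,{id(S):(350,215,410,265),id(T):(375,125,425,180)}.get(id(P)));print(m,a);L.append((P,m))
for LL in(L,L[::2],L[2:]):
    p,r=fit(LL,[.7272,-.2418,.0232,-.27],sy=.1);print(p,r[:-1]);d=ax(p[3]);print("end",p[:3]+.172*d)
r=lm(W,"tool_rack");print(r, r and atz(W,r["centre"],0)); s=read_state();print(s["time_s"],s["position"],s["qpos"])
```

```text
[366.     226.     389.     250.     377.6804 237.4124] 291
[393.     140.     404.     162.     397.6667 151.8529] 204
[262.     173.     288.     205.     274.7838 190.6469] 606
[ 0.7278 -0.2419  0.0265 -0.3381] [-0.0063 -2.9621  1.9336  0.4719  1.3836 -1.6109 -1.6407 -1.6533  1.9337
  2.1972  1.4679 -0.8872 -0.544  -3.6669  1.2217  3.4006 -0.0325 -2.3472]
end [ 0.6347 -0.2092  0.1674]
[ 0.7301 -0.237   0.026  -0.2727] [ 0.3363 -2.6965  1.9139  0.1282  1.7504 -1.6161 -1.3422 -3.4613  0.3413
  3.4983  0.2078 -2.1043]
end [ 0.6351 -0.2104  0.1669]
[ 0.769  -0.2502 -0.0113 -0.2889] [ 0.9795 -0.1796 -1.3837  1.73    0.2172 -0.848 ]
end [ 0.6744 -0.2221  0.1296]
{'centre': [0.4363, 0.3338], 'p': 0.82} [ 0.689  -0.2713  0.    ]
16.0333 [ 0.5696 -0.185   0.2635] [-0.5434 -0.3936  2.0959  0.2067  0.8568 -1.9319]
```

View pics/w.png

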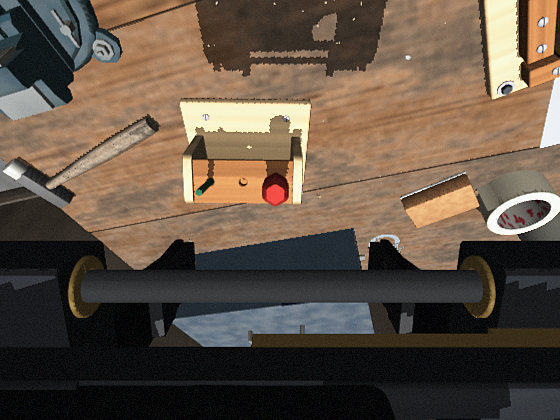

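The wrist view shows the handle end-on at (275,190). The rack edges are about level, so the tool yaw matches the rack to about 1°, and the pencil is at (205,187), clear of it. I'm computing the grasp now.

Run:
```python
from plan import *
S,T,W=[optics.get_image(n) for n in("side","top","wrist")]
L=[(S,mask(S,(350,215,410,265))[0]),(T,mask(T,(375,125,425,180))[0]),(W,mask(W)[0])]
p,r=fit(L,[.7272,-.2418,.0232,-.27],yaw0=-.28,sy=.005);d=ax(p[3]);e=p[:3]+.172*d
print(p,r[4:6],r[10:12],r[16:18],"end",e,d)
R=tool(d)
for k in(.03,-.052): print(k,e+k*d);go(e+k*d,R)
```

```text
[ 0.7294 -0.2374  0.0269 -0.2816] [ 1.3449 -2.3643] [ 1.0211 -1.4337] [-0.0535 -2.0219] end [ 0.6346 -0.2099  0.1678] [-0.551   0.1594  0.8192]
0.03 [ 0.6181 -0.2052  0.1924]
shift/.5 [ 0.0974 -0.0405 -0.1415] rot/.5 [-0.0001  0.0003 -0.024 ] deg 0.6869065748489095
-0.052 [ 0.6633 -0.2182  0.1252]
shift/.5 [ 0.1877 -0.0666 -0.2758] rot/.5 [-0.0001  0.0003 -0.024 ] deg 0.6869065748489095
```

drive_tool(increments=[[[0.097, -0.04, -0.141, 0, 0, -0.024], [0.097, -0.04, -0.141, 0, 0, -0.024], [0.097, -0.04, -0.141, 0, 0, -0.024], [0.097, -0.04, -0.141, 0, 0, -0.024], [0.097, -0.04, -0.141, 0, 0, -0.024]]])

```text
time_s: 16.6
position: [0.6175, -0.2052, 0.1922]
orientation: [[-0.787, 0.278, 0.55], [0.228, 0.961, -0.159], [-0.573, 0.0, -0.82]]
force: [-0.2, 0.0, 0.5]
grip_width: 0.0872
finger_force: 0.0
```

Run:
```python
from plan import *
W=optics.get_image("wrist");s=read_state();print(s["time_s"],s["position"])
cv2.imwrite("pics/w2.png",W["img"])
m,a=mask(W);print(m,a)
p0=np.array([.7294,-.2374,.0269,-.2816]);print(model(W,p0))
d=ax(-.2816);e=p0[:3]+.172*d;print("tcp px",proj(W,np.array(s["position"])),"end px",proj(W,e),"base px",proj(W,e-.086*d))
go(e-.052*d,tool(d))
```

```text
16.65 [ 0.618  -0.2056  0.1941]
[264.     186.     299.     233.     281.7849 212.1804] 1181
[262.9064 181.7596 300.5717 237.9769 281.6229 210.9729]
tcp px [281.0144 240.8146] end px [281.6813 223.1725] base px [281.5658 195.0567]
shift/.5 [ 0.0906 -0.0253 -0.1378] rot/.5 [0.0023 0.0038 0.0007] deg 0.12837698745061887
```

View pics/w2.png

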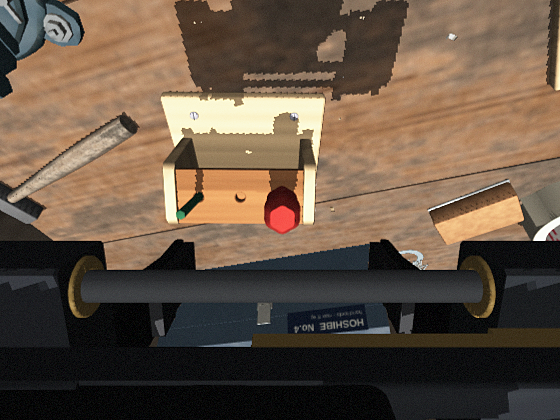

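The prediction and the picture agree: the handle's centroid is at (282,212) against a predicted (282,211). I'm narrowing the jaw, descending along the axis and gripping.

drive_tool(increments=[[[0.015, -0.004, -0.023, 0, 0, 0], [0.03, -0.008, -0.046, 0, 0, 0], [0.045, -0.012, -0.069, 0, 0, 0], [0.06, -0.017, -0.092, 0, 0, 0], [0.075, -0.021, -0.115, 0, 0, 0], [0.09, -0.025, -0.138, 0, 0, 0], [0.09, -0.025, -0.138, 0, 0, 0]]], jaw=-0.4)

```text
time_s: 17.23
position: [0.663, -0.2184, 0.1244]
orientation: [[-0.786, 0.279, 0.552], [0.228, 0.96, -0.161], [-0.575, -0.0, -0.818]]
force: [-0.1, 1.0, -0.7]
grip_width: 0.0611
finger_force: 0.0
```

drive_tool(increments=[[[0, 0, 0, 0, 0, 0], [0, 0, 0, 0, 0, 0], [0, 0, 0, 0, 0, 0], [0, 0, 0, 0, 0, 0], [0, 0, 0, 0, 0, 0], [0, 0, 0, 0, 0, 0], [0, 0, 0, 0, 0, 0], [0, 0, 0, 0, 0, 0]]], jaw=1, force=35)

```text
time_s: 17.9
position: [0.6624, -0.2182, 0.1232]
orientation: [[-0.787, 0.279, 0.551], [0.228, 0.96, -0.16], [-0.574, -0.0, -0.819]]
force: [-1.9, 0.4, 2.8]
grip_width: 0.0246
finger_force: 35.0
```

drive_tool(increments=[[[-0.011, 0.003, 0.016, 0, 0, 0], [-0.022, 0.006, 0.033, 0, 0, 0], [-0.033, 0.01, 0.049, 0, 0, 0], [-0.044, 0.013, 0.066, 0, 0, 0]]])

```text
time_s: 18.23
position: [0.6396, -0.2113, 0.1552]
orientation: [[-0.788, 0.278, 0.549], [0.228, 0.96, -0.159], [-0.572, 0.0, -0.82]]
force: [0.1, -0.3, 0.1]
grip_width: 0.0246
finger_force: 35.0
```

drive_tool(increments=[[[-0.011, 0.003, 0.016, 0, 0, 0], [-0.022, 0.006, 0.033, 0, 0, 0], [-0.033, 0.01, 0.049, 0, 0, 0], [-0.044, 0.013, 0.066, 0, 0, 0], [-0.055, 0.016, 0.082, 0, 0, 0], [-0.066, 0.019, 0.098, 0, 0, 0], [-0.077, 0.022, 0.115, 0, 0, 0], [-0.077, 0.022, 0.115, 0, 0, 0]]])

```text
time_s: 18.9
position: [0.602, -0.2009, 0.2158]
orientation: [[-0.786, 0.279, 0.552], [0.227, 0.96, -0.161], [-0.575, -0.001, -0.818]]
force: [1.0, -1.5, -0.5]
grip_width: 0.0248
finger_force: 35.0
```

Run:
```python
from plan import *
S,T=[optics.get_image(n) for n in("side","top")]
L=[(P,)+mask(P) for P in (S,T)];print([l[1:] for l in L])
s=read_state();print(s["time_s"],s["position"],s["force"],s["qpos"])
p0=np.array([.7294,-.2374,.0269,-.2816]);q=p0.copy();q[:3]+=np.array(s["position"])-np.array([.6624,-.2182,.1232])
for l in L: print(model(l[0],q))
for n,P in(("side",S),("top",T)):
    for k,z in dict(screw_head=.054,jig=0,workpiece=.015).items():
        r=lm(P,k)
        if r: print(n,k,r["p"],atz(P,r["centre"],z))
```

```text
[(array([351.    , 204.    , 368.    , 223.    , 360.5517, 214.7471]), np.int32(174)), (array([397.    , 161.    , 411.    , 182.    , 403.019 , 171.3291]), np.int32(158))]
19.0 [ 0.6019 -0.2008  0.214 ] [-0.1856  0.001  -1.4845] [-0.5292 -0.2485  2.0808  0.2129  0.7233 -1.935 ]
[342.8983 194.496  369.5817 223.7987 356.1186 209.003 ]
[393.6539 158.8856 411.6558 189.7554 402.3928 174.5169]
side screw_head 0.7 [0.6057 0.1879 0.054 ]
side jig 0.72 [0.5867 0.1228 0.    ]
side workpiece 0.95 [0.6078 0.13   0.015 ]
top screw_head 0.71 [0.601  0.1696 0.054 ]
top jig 0.74 [0.5929 0.1314 0.    ]
top workpiece 0.75 [0.5991 0.1423 0.015 ]
```

drive_tool(increments=[[[-0.02, 0.006, 0.03, 0, 0, 0], [-0.04, 0.012, 0.06, 0, 0, 0], [-0.04, 0.02, 0.12, 0, 0, 0], [-0.04, 0.02, 0.18, 0.03, 0.1, 0], [-0.04, 0.02, 0.24, 0.06, 0.2, 0], [-0.04, 0.02, 0.28, 0.09, 0.3, 0], [-0.04, 0.02, 0.28, 0.12, 0.4, 0], [-0.04, 0.02, 0.28, 0.15, 0.5, 0]]])

```text
time_s: 19.97
position: [0.5828, -0.1911, 0.3563]
orientation: [[-0.902, 0.279, 0.331], [0.262, 0.96, -0.095], [-0.344, 0.001, -0.939]]
force: [-0.2, 0.1, -1.2]
grip_width: 0.0244
finger_force: 35.0
```

drive_tool(increments=[[[0.01, 0.08, 0, 0.05, 0.15, 0], [0.01, 0.15, 0, 0.1, 0.3, 0], [0.015, 0.22, 0, 0.14, 0.45, 0], [0.015, 0.29, 0, 0.18, 0.6, 0], [0.02, 0.36, 0, 0.19, 0.674, 0], [0.02, 0.43, 0, 0.19, 0.674, 0], [0.02, 0.5, 0, 0.19, 0.674, 0], [0.02, 0.5, 0, 0.19, 0.674, 0]]])

```text
time_s: 20.63
position: [0.5918, 0.0657, 0.3524]
orientation: [[-0.962, 0.273, -0.002], [0.273, 0.962, 0.003], [0.003, 0.002, -1.0]]
force: [-0.8, -0.5, -0.4]
grip_width: 0.0242
finger_force: 35.0
```

Run:
```python
from plan import *
s=read_state();print(s["time_s"],s["position"],s["orientation"],s["qpos"])
go(np.array([.597,.175,.25]),tool(np.array([1e-9,-3e-10,1])))
L={}
for n in("side","top","wrist"):
    P=optics.get_image(n)
    for k,z in dict(screw_head=.054,lever_pivot=.036,lever_knob=.062).items():
        r=lm(P,k)
        if r: print(n,k,round(r["p"],2),atz(P,r["centre"],z));L.setdefault(k,[]).append(ray(P,r["centre"]))
    r=lm(P,"screwdriver"); print(n,"tip",r and (r["p"],np.array(r["centre"])*[560,420]),proj(P,np.array(s["position"])+.12*np.array(s["orientation"])[:,2]))
for k,v in L.items():
    if len(v)>1: print(k,tri(v))
```

```text
20.6333 [0.5918 0.0657 0.3524] [[-0.9619  0.2733 -0.0019]
 [ 0.2733  0.9619  0.0029]
 [ 0.0027  0.0023 -1.    ]] [-0.0237  0.0988  1.3715  0.0029  1.6733 -1.3174]
shift/.5 [ 0.0105  0.2187 -0.2049] rot/.5 [-0.0059 -0.0038 -0.0292] deg 0.8611709589277223
side lever_pivot 0.74 [0.5344 0.1266 0.036 ]
side lever_knob 0.8 [0.5257 0.2295 0.062 ]
side tip (0.68, array([298.592, 151.62 ])) [292.4302 149.4168]
top screw_head 0.67 [0.601  0.1772 0.054 ]
top lever_pivot 0.89 [0.5365 0.125  0.036 ]
top lever_knob 0.96 [0.5204 0.2174 0.062 ]
top tip None [254.3091 176.0819]
wrist screw_head 0.91 [0.5922 0.1736 0.054 ]
wrist lever_pivot 0.87 [0.5436 0.1233 0.036 ]
wrist lever_knob 0.69 [0.5203 0.2156 0.062 ]
wrist tip (0.85, array([281.288, 200.298])) [289.4088 191.5813]
lever_pivot [0.5383 0.1252 0.0355]
lever_knob [0.5198 0.214  0.0732]
screw_head [ 0.6312  0.2239 -0.2111]
```

drive_tool(increments=[[[0.004, 0.07, 0, 0, 0, 0], [0.008, 0.14, -0.05, 0, 0, 0], [0.008, 0.218, -0.1, 0, 0, 0], [0.008, 0.218, -0.16, 0, 0, 0], [0.008, 0.218, -0.21, 0, 0, 0], [0.008, 0.218, -0.26, 0, 0, 0], [0.008, 0.218, -0.26, 0, 0, 0], [0.008, 0.218, -0.26, 0, 0, 0]]])

```text
time_s: 22.05
position: [0.5946, 0.1683, 0.2219]
orientation: [[-0.96, 0.279, -0.005], [0.279, 0.96, -0.001], [0.004, -0.002, -1.0]]
force: [0.2, 0.2, -0.3]
grip_width: 0.0247
finger_force: 35.0
```

Run:
```python
from plan import *
s=read_state();print(s["time_s"],s["position"],s["force"]);z=np.array(s["orientation"])[:,2]
L={};I=[]
for n in("side","top","wrist"):
    P=optics.get_image(n);print(n,"expected tip",proj(P,np.array(s["position"])+.12*z),"screw exp",proj(P,np.array([.595,.1745,.054])))
    for k in("screw_head","screwdriver"):
        r=lm(P,k)
        if r: print(n,k,round(r["p"],2),np.array(r["centre"])*[560,420], atz(P,r["centre"],.054));L.setdefault(k,[]).append(ray(P,r["centre"]))
    if n=="side": I.append(cv2.resize(P["img"][150:225,230:305],(400,400),interpolation=2))
    if n=="wrist": I.append(cv2.resize(P["img"][130:280,205:355],(400,400),interpolation=2))
for k,v in L.items():
    if len(v)>1: print(k,tri(v))
cv2.imwrite("pics/x.png",np.hstack(I))
```

```text
22.05 [0.5946 0.1683 0.2219] [ 0.1618  0.1518 -0.3265]
side expected tip [273.7544 172.2528] screw exp [272.9914 185.0474]
side screw_head 0.85 [273.616 184.002] [0.599  0.1781 0.054 ]
side screwdriver 0.7 [276.92  172.494] [0.6354 0.2244 0.054 ]
top expected tip [209.2386 183.4376] screw exp [210.0296 185.7137]
top screw_head 0.73 [208.992 184.59 ] [0.5975 0.1768 0.054 ]
wrist expected tip [280.317  190.3213] screw exp [286.3778 180.0809]
wrist screw_head 0.97 [287.896 179.886] [0.5952 0.1761 0.054 ]
wrist screwdriver 0.95 [281.68  200.382] [0.6149 0.1635 0.054 ]
screw_head [0.5966 0.1761 0.0558]
screwdriver [0.6039 0.1667 0.099 ]
```

View pics/x.png

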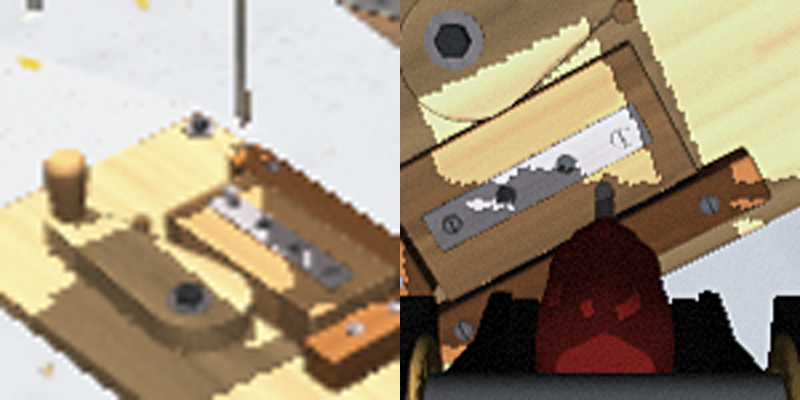

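Both views confirm the networks: the tip is at (275,173) in the side view and (281,199) in the wrist view. That puts it 7 mm too far in x and 9 mm short in y of the screw at (0.597, 0.176, 0.055). I'm correcting and lowering.

drive_tool(increments=[[[-0.007, 0.01, 0, 0, 0, 0], [-0.014, 0.019, 0, 0, 0, 0], [-0.014, 0.019, -0.02, 0, 0, 0], [-0.014, 0.019, -0.04, 0, 0, 0], [-0.014, 0.019, -0.048, 0, 0, 0], [-0.014, 0.019, -0.048, 0, 0, 0], [-0.014, 0.019, -0.048, 0, 0, 0], [-0.014, 0.019, -0.048, 0, 0, 0]]])

```text
time_s: 23.17
position: [0.5889, 0.1778, 0.1992]
orientation: [[-0.96, 0.279, -0.001], [0.279, 0.96, -0.0], [0.001, -0.001, -1.0]]
force: [-0.3, 0.6, -0.6]
grip_width: 0.0243
finger_force: 35.0
```

Run:
```python
from plan import *
s=read_state();print(s["time_s"],s["position"],s["force"])
L={};I=[]
for n in("side","top","wrist"):
    P=optics.get_image(n)
    for k in("screw_head","screwdriver"):
        r=lm(P,k)
        if r: print(n,k,round(r["p"],2),np.array(r["centre"])*[560,420]);L.setdefault(k,[]).append(ray(P,r["centre"]))
    if n=="side": I.append(cv2.resize(P["img"][150:225,230:305],(400,400),interpolation=2))
    if n=="wrist": I.append(cv2.resize(P["img"][130:280,205:355],(400,400),interpolation=2))
for k,v in L.items():
    if len(v)>1: print(k,tri(v))
cv2.imwrite("pics/y.png",np.hstack(I))
```

```text
23.1667 [0.5889 0.1778 0.1992] [-0.2898  0.6495 -0.6414]
side screw_head 0.89 [273.392 183.792]
side screwdriver 0.48 [273.224 181.02 ]
wrist screw_head 0.71 [281.12  193.284]
wrist screwdriver 0.86 [279.776 199.92 ]
screw_head [0.5947 0.1757 0.0571]
screwdriver [0.596  0.1741 0.068 ]
```

View pics/y.png

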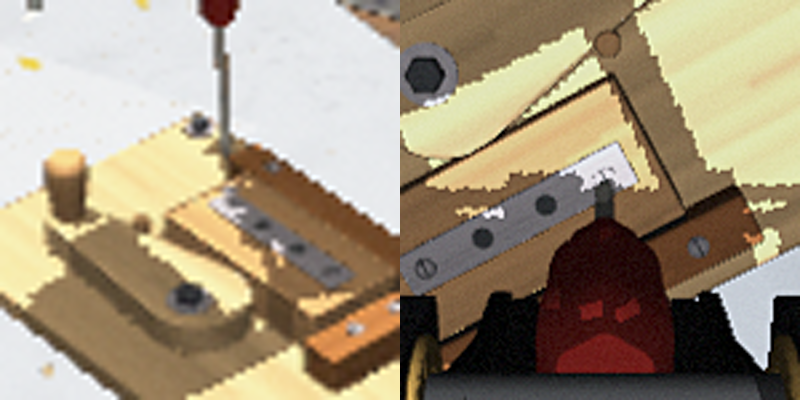

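The tip now sits about 1.5 cm above the screw head and within about 3 mm sideways. In the side view the tip is near (273,180) and the screw at (273,184), and the lever is still home. Handing in.

```bash
python3 -c "
from cell import manip
print(manip.close_job())"
```

```text
the job is handed in; nothing more can be done
None
```

I handed the job in with the batten clamped (cam lever at its stop) and the screwdriver held upright, its tip about 1.5 cm above the proud screw and within about 3 mm of it sideways; the hand-in call returned no verdict.

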